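# Open the vent valve one turn and lock it

## Task

Open the vent valve by exactly one full turn: push its red hand wheel round by the upright black handle, anticlockwise seen from above, until the handle is back where it started. Then press the yellow lock pin beside the wheel fully down and move clear. Only push and press: do not grip the handle, never press the pin before the turn is complete, and leave the other things on the bench where they are.

Things in the scene. Friction and masses are not known exactly. Their poses are not given: they have to be found in the camera images.
- valve_wheel (a joint): turn of the red three-spoke hand wheel about its vertical axis, rad, growing anticlockwise seen from above; starts anywhere from 0 to 3; it can turn from -0.5 to 13. It drags a little: about 3 to 5 N at the handle turns it, and it stays where it is left. Wheel outer radius 73 mm, rim 13 mm thick
- wheel_axis (a point): centre of the hand wheel, on its vertical axis at mid-height of the rim (80 mm above the bench); the rim and spokes reach up to 7 mm above this point, the hub nut 14 mm. The valve's round grey base flange below it has radius 90 mm and twelve white scale marks, 30 degrees apart. A tall green tester (0.33 m high, front face at x = 0.645, y from -0.25 to 0.09) stands fixed behind: come over the wheel from the robot's side, not across the tester
- wheel_handle (a point): centre of the upright round black handle that stands on one spoke of the wheel, 60 mm from the axis; diameter 20 mm, its upright grip runs from 20 mm below this point to 20 mm above it (90 to 130 mm above the bench); it goes round with the wheel, is free all round, and spins loosely about its own axis
- pin_top (a point): middle of the top face of the yellow mushroom-headed lock pin, 27 mm across, in its own blue post on the valve base 125 mm from the wheel's axis; 97 mm above the bench when up; it slides straight down
- lock_pin (a joint): how far the lock pin is pressed, m: 0 up, 0.012 fully down on its stop. About 4 N moves it; it stays where it is left
- fitting: brass hex pipe fitting standing upright, 19x22x35 mm, loose, near the valve; origin under its middle; leave alone
- nozzle: steel injector nozzle holder lying behind the valve, 23x112x20 mm, long along its y, loose; origin under its middle; leave alone
- caliper: caliper lying left of the valve, 67x230x13 mm, long along its y, loose; origin under its middle; leave alone
- tape_roll: red and white tape roll lying flat, 54 mm across, 16 mm high, loose; leave alone
- marker: black and blue felt marker lying at the front left, 14x127x14 mm, loose; leave alone
- oil_bottle: small black oil bottle with a green spout, 44 mm across, 152 mm high, standing at the back left, loose; leave alone

How it is judged:
By the outcome, as a careful person would: the job done as asked, in the order asked, and still so for the second after the job is handed in, with the robot touching nothing.
It also fails if it takes over 64 s, if anything falls off the work surface, if the arm or the gripper's body presses on something with over 40 N, if the wrist force passes 120 N, or if a joint passes its speed limit or range.

## Robot

A 6-joint arm with a two-finger parallel gripper is mounted at the origin on a cart in front of the work surface, level with it; the furniture and walls round the work are solid. World frame = base frame: x ahead of the robot, y to its left, z up, the work surface at z = 0. Lengths are in mm, angles in rad, forces in N, time in s.
With the tool pointing down it reaches from about 350 to 975 mm from the base axis. Payload 17.4 kg.
Tool frame: the origin (TCP) lies midway between the tips of the shut fingers; the grasp point (between the pads) lies 19 mm behind it (ctrl.grip_depth is the distance from the TCP to the grasp point, in mm); z points along the fingers, x is the direction in which the jaws open and shut, and the axes are right-handed (so a half turn about z gives the same grasp; the last joint's range is limited). The gripper opens to 85 mm and grips with 20 to 120 N. Pads are 22 mm wide; open, the fingers measure 114 mm over their backs; the gripper's body (76 mm by 85 mm) begins 54 mm behind the grasp point. The pads swing forward as they close: fully open they stand 13 mm farther back than shut.
Start: joints at [-1.219, 0.116, 1.442, -0, 1.584, -0.038], TCP at [256.494, -624.374, 231.303] pointing down, gripper open.
Joint ranges: [-2.83, 2.83], [-0.83, 2.19], [0.07, 2.5], [-1.14, 4.28], [0.01, 3], [-2.97, 2.97]. Speed limits (rad/s): [1.89, 1.89, 2.22, 3.14, 3.14, 3.14].

## Interface

Orientations are given as a unit quaternion [w, x, y, z].
In Python, from workcell import ctrl gives the robot as it stands. Calls block until the motion is done:
- ctrl.move_pose(position, orientation): joint-space move of the TCP to a pose.
- ctrl.move_linear(position, velocity=150, orientation=None): straight line of the TCP; orientation=None keeps the orientation; velocity is the mean speed in mm/s.
- ctrl.move_joints(angles): joint-space move.
- ctrl.set_gripper(opening, force=None): finger opening in mm; force is the grip in N (None keeps the last); returns when the fingers have stopped.
- ctrl.pause(seconds).
- ctrl.inverse_kinematics(position, orientation): joint angles nearest the present ones, or None.
- ctrl.camera(name): name is "scene" or "top"; returns (picture, depth): 480x640x3 uint8, red, green, blue; 480x640 float32, mm along the optical axis (not along the pixel's ray), 0 where there is no reading.
- ctrl.calibration(name): a dict with "intrinsics" (3x3 intrinsics, pixels), "distortion" ([k1, k2, p1, p2, k3] as OpenCV has them; the pictures are not rectified), "extrinsics" (4x4, takes a point from camera to world coordinates). Camera axes: x right, y down, z forward; pixel columns grow to the right and rows downward; lengths in mm; the calibration is good to about 2 mm. A picture is of the moment at which its call begins. calibration takes no time and is no camera call.
A pose or a line that the arm cannot do raises ctrl.MotionError and nothing moves.
- ctrl.finish_job(): hands the job in, once; it reports no verdict.
Readings, each from a call of its own:
- ctrl.current_time(): time.
- ctrl.current_joint_pos(): joint angles.
- ctrl.current_dq(): joint speeds.
- ctrl.current_tau(): joint torques, N m.
- ctrl.current_tcp_pos(): TCP position.
- ctrl.current_ee_rot(): TCP orientation.
- ctrl.current_ft_force(): force on the tool from outside, world axes, zero at the start.
- ctrl.current_torque(): the same for the moment, N m.
- ctrl.current_gripper_width(): finger opening in mm.
Only numpy, scipy, OpenCV 4.12 (cv2) and the standard library are available. Lean on these libraries where they do the work, as an engineer would, in place of code of your own. Each camera call takes 0.05 s, during which the arm holds its last target.

## Working session

There is one attempt and no reset: what is moved stays moved. The work goes in short steps, each a Python script; the robot and the scene stay as the last script left them, time stands still between calls to the robot, and variables do not carry over. Pictures are saved under pics/ and viewed, and the job is handed in when it is done.

```bash
ls; mkdir -p pics; python3 - <<'E'
from workcell import ctrl
import cv2
print(ctrl.current_time())
for n in("scene","top"):
    p,d=ctrl.camera(n); cv2.imwrite(f"pics/{n}0.png",p[:,:,::-1])
    import numpy as np; np.savez(f"{n}0.npz",p=p,d=d)
    c=ctrl.calibration(n); print(n,c)
print(ctrl.current_ee_rot(), ctrl.current_gripper_width())
E
```

```text
pics
0.0
scene {'intrinsics': array([[560.56671489,   0.        , 320.68276347],
       [  0.        , 560.56671489, 235.50143576],
       [  0.        ,   0.        ,   1.        ]]), 'distortion': array([0.00549923, 0.        , 0.        , 0.        , 0.        ]), 'extrinsics': array([[-7.05562329e-01, -4.39838227e-01,  5.55629494e-01,
        -2.01767674e+02],
       [-7.08608624e-01,  4.46150387e-01, -5.46647648e-01,
         7.56920552e+02],
       [-7.45778144e-03, -7.79417838e-01, -6.26460066e-01,
         9.20438758e+02],
       [ 0.00000000e+00,  0.00000000e+00,  0.00000000e+00,
         1.00000000e+00]])}
top {'intrinsics': array([[573.69342536,   0.        , 318.03502339],
       [  0.        , 573.69342536, 232.40185623],
       [  0.        ,   0.        ,   1.        ]]), 'distortion': array([-0.09888245,  0.        ,  0.        ,  0.        ,  0.        ]), 'extrinsics': array([[ 2.49238924e-02, -9.74954194e-01,  2.21004796e-01,
         2.28909400e+02],
       [-9.99687954e-01, -2.46767995e-02,  3.87939961e-03,
         2.74861653e+01],
       [ 1.67145411e-03, -2.21032522e-01, -9.75265005e-01,
         1.43700769e+03],
       [ 0.00000000e+00,  0.00000000e+00,  0.00000000e+00,
         1.00000000e+00]])}
[-2.94669329e-04  8.30658655e-01 -5.56781774e-01 -4.09636170e-04] 85.21143797846187
```

View pics/scene0.png

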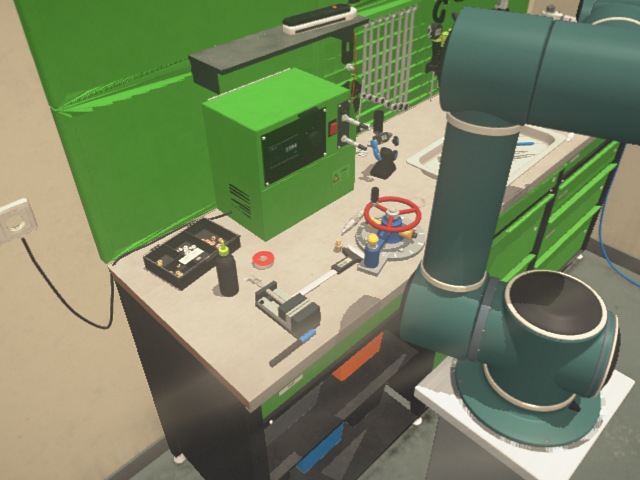

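View pics/top0.png

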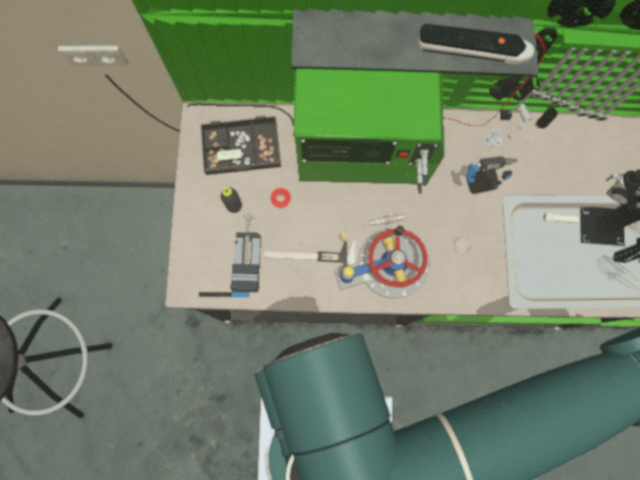

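The scene view shows the red wheel around (392,215), its black handle at (375,195) and the yellow pin at (372,240). In the top view they are at about (398,258), (400,231) and (348,272). Next I'll zoom in and measure.

```bash
cat > h.py <<'E'
import numpy as np, cv2
from workcell import ctrl
def rays(n,px):
    c=ctrl.calibration(n); K,D,T=c["intrinsics"],c["distortion"],c["extrinsics"]
    u=cv2.undistortPoints(np.array(px,float).reshape(-1,1,2),K,D).reshape(-1,2)
    r=np.c_[u,np.ones(len(u))]@T[:3,:3].T
    return T[:3,3],r
def onz(n,px,z):
    o,r=rays(n,px); return o+r*((z-o[2])/r[:,2])[:,None]
def tri(pa,pb):
    o1,r1=rays("scene",[pa]);o2,r2=rays("top",[pb]);a=r1[0]/np.linalg.norm(r1);b=r2[0]/np.linalg.norm(r2)
    s=np.linalg.lstsq(np.c_[a,-b],o2-o1,rcond=None)[0]
    P,Q=o1+a*s[0],o2+b*s[1]
    return (P+Q)/2,np.linalg.norm(P-Q)
def proj(n,P):
    c=ctrl.calibration(n);T=np.linalg.inv(c["extrinsics"])
    return cv2.projectPoints(np.array(P,float).reshape(-1,1,3),cv2.Rodrigues(T[:3,:3])[0],T[:3,3],c["intrinsics"],c["distortion"])[0].reshape(-1,2)
E
python3 - <<'E'
from h import *
for n,(x0,y0,x1,y1) in dict(scene=(320,170,440,290),top=(320,200,450,310)).items():
    p=np.load(n+"0.npz")["p"]
    c=cv2.resize(p[y0:y1,x0:x1],None,fx=5,fy=5,interpolation=cv2.INTER_CUBIC)
    cv2.imwrite(f"pics/{n}0c.png",c[:,:,::-1])
    hsv=cv2.cvtColor(p,cv2.COLOR_RGB2HSV)
    H,S,V=[hsv[:,:,i].astype(int) for i in range(3)]
    R=np.zeros(H.shape,bool);R[y0:y1,x0:x1]=1
    for nm,m in dict(red=((H<8)|(H>172))&(S>150)&(V>80),yel=(H>20)&(H<32)&(S>130)&(V>120),blk=(V<60)).items():
        m=(m&R).astype(np.uint8)
        k,l,st,ce=cv2.connectedComponentsWithStats(m)
        for i in range(1,k):
            if st[i,4]>15: print(n,nm,st[i],ce[i].round(1))
E
```

```text
scene red [365 197  56  35 518] [395.  215.3]
scene red [376 204  10   7  27] [380.9 207.1]
scene yel [368 235  10   7  57] [372.7 237.9]
top red [370 231  56  55 417] [396.8 261.2]
top yel [344 267   8   9  30] [346.8 270.1]
```

```bash
sleep 0
```

```text
(no output)
```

View pics/scene0c.png

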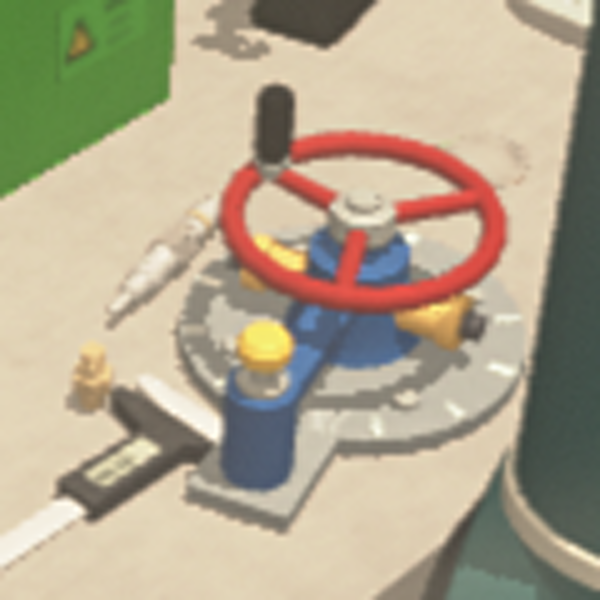

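View pics/top0c.png

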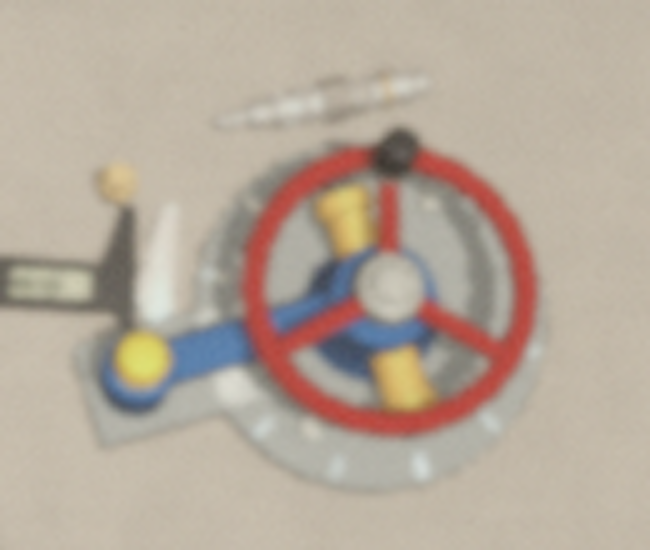

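```bash
python3 - <<'E'
from h import *
from scipy.optimize import least_squares
for n,(x0,y0,x1,y1) in dict(scene=(320,170,440,290),top=(320,200,450,310)).items():
    p=np.load(n+"0.npz")["p"]
    hsv=cv2.cvtColor(p,cv2.COLOR_RGB2HSV);H,S,V=[hsv[:,:,i].astype(int) for i in range(3)]
    R=np.zeros(H.shape,bool);R[y0:y1,x0:x1]=1
    m=((((H<8)|(H>172))&(S>130)&(V>80))&R).astype(np.uint8)
    ys,xs=np.nonzero(m)
    w=onz(n,np.c_[xs,ys],80)
    # circle at rim mid radius 66.5: keep points 50<r<80 iteratively
    c=w[:,:2].mean(0)
    for _ in range(10):
        r=np.hypot(*(w[:,:2]-c).T);k=(r>56)&(r<78)
        c=least_squares(lambda q:np.hypot(*(w[k,:2]-q[:2]).T)-q[2],[*c,66],loss='soft_l1').x[:2]
    q=least_squares(lambda q:np.hypot(*(w[k,:2]-q[:2]).T)-q[2],[*c,66],loss='soft_l1').x
    print(n,"rim circle",q)
hub=tri((392.6,209.4),(398.2,257)); print("hubtop",hub)
print("pin",tri((372.9,239),(348.4,271.5)), onz("scene",[(372.9,239)],97),onz("top",[(348.4,271.5)],97))
print("handle", tri((375,188),(400,229.7)), onz("scene",[(375,194.7)],110),onz("top",[(400,230.2)],115))
for n in("scene","top"):
    print(proj(n,[hub[0]]))
E
```

```text
scene rim circle [ 479.36380441 -165.72366281   65.97434514]
top rim circle [ 480.16573855 -159.62655448   65.54300449]
hubtop (array([ 476.34280922, -160.03057657,   96.49923546]), np.float64(2.81215369494767))
pin (array([439.15748495, -42.50999173,  91.10002188]), np.float64(3.6846480253128964)) [[432.94387254 -37.65788022  97.        ]] [[439.78013581 -41.19556188  97.        ]]
handle (array([ 535.0508123 , -159.21814181,  133.0019417 ]), np.float64(1.6202131511136204)) [[ 535.96492931 -163.36352119  110.        ]] [[ 538.75503812 -161.33931419  115.        ]]
[[392.03979187 209.29818373]]
[[398.51694628 257.50171635]]
```

The rim circle, hub, pin and handle agree between the two views to a few mm. The axis is at about (480,-161), the handle at about (538,-161) and the pin at about (439,-41). I'll push with shut fingers at a fixed orientation. First I'll feel for the contact, so that one full circle of the TCP from there makes exactly one turn.

```bash
python3 - <<'E'
from h import *
Q=[0,1,0,0]
ctrl.set_gripper(0)
ctrl.move_pose([440,-330,220],Q)
ctrl.move_pose([522,-206,180],Q)
C=np.array([480,-161.])
def P(a,z=98): return [C[0]+60*np.cos(np.radians(a)),C[1]+60*np.sin(np.radians(a)),z]
ctrl.move_linear(P(-44),120)
print("t",ctrl.current_time(),ctrl.current_tcp_pos(),ctrl.current_joint_pos(),ctrl.current_gripper_width())
f0=np.array([ctrl.current_ft_force() for _ in range(5)]);print(f0)
for n in("scene","top"):
    p,d=ctrl.camera(n); x0,y0,x1,y1=dict(scene=(320,150,440,270),top=(320,200,450,310))[n]
    np.savez(f"{n}1.npz",p=p,d=d)
    cv2.imwrite(f"pics/{n}1c.png",cv2.resize(p[y0:y1,x0:x1],None,fx=5,fy=5)[:,:,::-1])
E
```

```text
t 3.675 [ 523.47284906 -202.99493782   98.83785359] [-4.15351524e-01 -6.42633518e-02  1.84318480e+00 -2.76521585e-05
  1.36162852e+00 -4.15135160e-01] 0.24992868359693493
[[-0.68234448  0.33595513 -0.16191349]
 [-0.68234448  0.33595513 -0.16191349]
 [-0.68234448  0.33595513 -0.16191349]
 [-0.68234448  0.33595513 -0.16191349]
 [-0.68234448  0.33595513 -0.16191349]]
```

View pics/scene1c.png

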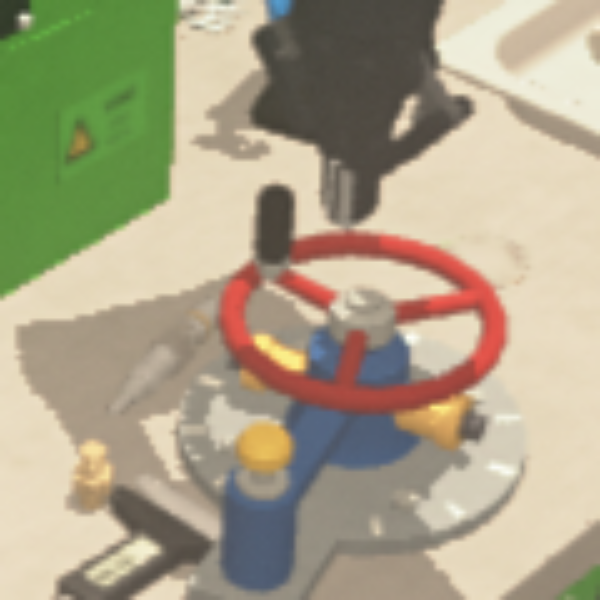

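View pics/top1c.png

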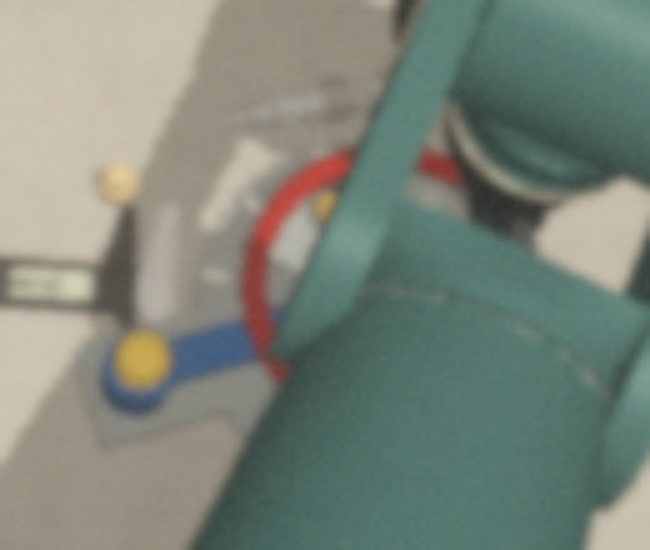

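The fingers are beside the handle on its clockwise side, with the tips (347,222 in the crop) above the rim. The knuckles clear the handle top only narrowly, so I'll raise to z=107 and then feel for contact.

```bash
python3 - <<'E'
from h import *
C=np.array([480,-161.])
def P(a,z=107): return [C[0]+60*np.cos(np.radians(a)),C[1]+60*np.sin(np.radians(a)),z]
ctrl.move_linear(P(-44),60); ctrl.pause(.2)
f0=np.array(ctrl.current_ft_force()); print(f0)
a=-44
hit=None
while a<-8:
    a+=.75 if a>-32 else 2
    ctrl.move_linear(P(a),15)
    f=np.array(ctrl.current_ft_force())-f0
    print(round(a,2),f.round(2),round(ctrl.current_time(),2))
    if np.hypot(*f[:2])>1.5: hit=a;break
print(hit,ctrl.current_tcp_pos(),ctrl.current_time())
E
```

```text
[ 0.7625915   0.81201525 -0.46580783]
-42 [-0.84 -0.87  1.81] 4.57
-40 [-0.04 -0.9  -0.53] 4.86
-38 [-0.29 -0.62  0.48] 5.15
-36 [-1.31  0.03  0.09] 5.44
-34 [-1.19 -1.13  0.31] 5.73
-34 [ 529.78365222 -194.47321262  106.9961387 ] 5.7333
```

```bash
python3 - <<'E'
from h import *
C=np.array([480,-161.])
def P(a,z=107): return [C[0]+60*np.cos(np.radians(a)),C[1]+60*np.sin(np.radians(a)),z]
def F():
    r=[]
    for _ in range(6): ctrl.pause(.02); r.append(ctrl.current_ft_force())
    return np.mean(r,0)
ctrl.pause(.1); f0=F(); print(f0)
a=-34;hit=None
while a<-8:
    a+=.75
    ctrl.move_linear(P(a),20)
    f=F()-f0
    print(round(a,2),f.round(2),round(ctrl.current_time(),2))
    if f[1]<-1.8: hit=a;break
print(hit,ctrl.current_tcp_pos(),ctrl.current_time())
p,d=ctrl.camera("scene");np.savez("scene2.npz",p=p)
cv2.imwrite("pics/scene2c.png",cv2.resize(p[150:270,320:440],None,fx=5,fy=5)[:,:,::-1])
E
```

```text
[-0.19964635  0.23818659  0.12446748]
-33.25 [-0.02 -0.37 -0.22] 6.28
-32.5 [-0.   -0.21 -0.08] 6.63
-31.75 [ 0.19 -0.21  0.04] 6.98
-31.0 [ 0.06 -0.41 -0.05] 7.33
-30.25 [ 0.31 -0.13 -0.22] 7.68
-29.5 [ 0.17 -0.02 -0.07] 8.03
-28.75 [ 0.24 -0.24 -0.12] 8.38
-28.0 [ 0.11  0.02 -0.27] 8.73
-27.25 [ 0.1  -0.42 -0.02] 9.08
-26.5 [ 0.06 -0.31 -0.17] 9.43
-25.75 [ 0.73 -0.19 -0.26] 9.78
-25.0 [ 0.41 -0.17 -0.34] 10.13
-24.25 [ 0.27 -0.14  0.02] 10.48
-23.5 [ 0.43 -0.1  -0.1 ] 10.83
-22.75 [ 0.42 -0.37 -0.22] 11.18
-22.0 [0.16 0.   0.1 ] 11.53
-21.25 [-0.03 -1.9  -0.74] 11.88
-21.25 [ 535.93412397 -182.80673554  107.00301853] 11.8833
```

View pics/scene2c.png

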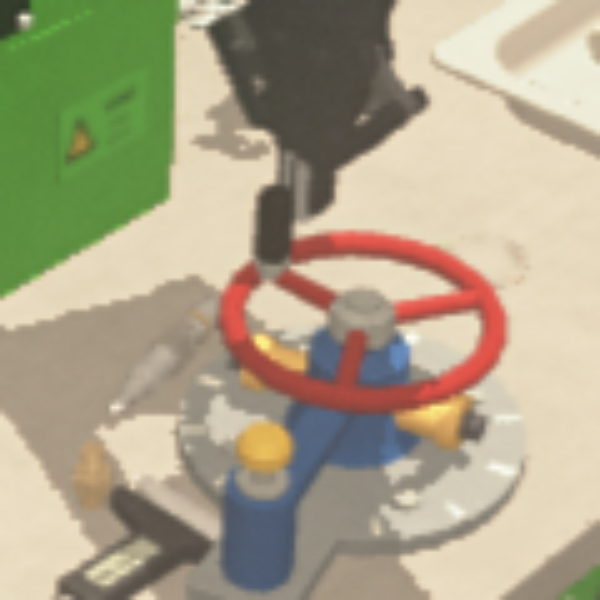

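The handle is touched at TCP angle about -21.4°, which agrees with the image estimate. In the picture the fingertips rest against the handle at (275,215) in the crop and the wheel has not moved. Now I'll go round.

```bash
cat > push.py <<'E'
from h import *
import sys
C=np.array([480,-161.])
def P(a,z=107): return [C[0]+60*np.cos(np.radians(a)),C[1]+60*np.sin(np.radians(a)),z]
def go(a0,a1,step,v,lim=25):
    n=int(np.ceil((a1-a0)/step))
    for i,a in enumerate(np.linspace(a0,a1,n+1)[1:]):
        ctrl.move_linear(P(a),v); f=np.array(ctrl.current_ft_force())
        if i%3==0: print(round(a,1),f.round(1),round(ctrl.current_time(),2))
        if np.linalg.norm(f)>lim: print("FORCE",a,f); return a
    return a1
def pic(k):
    p,d=ctrl.camera("scene");np.savez(f"scene{k}.npz",p=p)
    cv2.imwrite(f"pics/scene{k}c.png",cv2.resize(p[150:270,320:440],None,fx=5,fy=5)[:,:,::-1])
E
python3 - <<'E'
from push import *
print(go(-21.25,90,5,45)); pic(3)
print(ctrl.current_time(),ctrl.current_joint_pos())
E
```

```text
-16.4 [ 1.  -0.5 -1.1] 12.2
-1.9 [0.4 0.1 0.8] 13.0
12.6 [ 0.8 -0.3 -0.3] 13.8
27.1 [-0.1 -0.9  0.7] 14.6
41.6 [ 0.2 -0.6 -0.5] 15.4
56.1 [ 0.2  0.  -0.4] 16.2
70.7 [-0.1 -0.7  0.4] 17.0
85.2 [0.  0.  0.9] 17.8
90
18.1167 [-2.59473456e-01 -2.34561075e-01  1.98018409e+00 -2.93282488e-05
  1.39632313e+00 -2.59373156e-01]
```

View pics/scene3c.png

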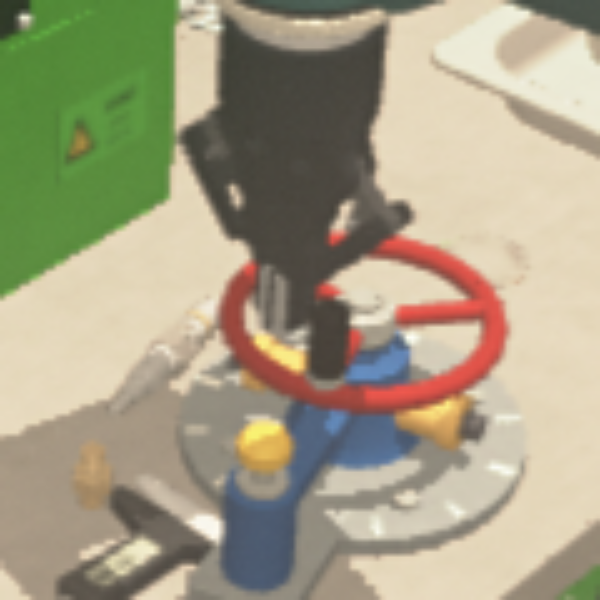

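```bash
python3 - <<'E'
from h import *
for px in [(375,194.7),(385.6,217.5)]:
    w=onz("scene",[px],110)[0]; print(w, np.degrees(np.arctan2(w[1]+165.7,w[0]-479.4)))
E
```

```text
[ 535.96492931 -163.36352119  110.        ] 2.3653227830043697
[ 454.94434795 -108.32693459  110.        ] 113.08645085985965
```

The picture shows the handle leading the finger by about 22°, at (328,335) in the crop, and the wheel follows. I'll continue and finish the last part slowly.

```bash
python3 - <<'E'
from push import *
print(go(90,310,5,45)); pic(4)
print(go(310,334,2,15)); print(go(334,337.5,.7,8))
print(ctrl.current_time(),ctrl.current_tcp_pos()); pic(5)
E
```

```text
95.0 [ 0.1 -0.4  0.2] 18.38
110.0 [-0.2  1.2  0.4] 19.18
125.0 [ 0.3  1.  -0.1] 19.98
140.0 [-0.3  0.3  0.6] 20.78
155.0 [-0.1  0.7 -0.6] 21.58
170.0 [-0.5  0.  -0.2] 22.38
185.0 [ 0.3  0.  -0.7] 23.18
200.0 [-0.3  0.5  0.3] 23.98
215.0 [ 0.8  0.4 -0.2] 24.78
230.0 [-0.5  0.5 -0.9] 25.58
245.0 [-0.4  0.2  0.4] 26.38
260.0 [-0.8 -0.5 -0.3] 27.18
275.0 [-0.5 -0.8 -0.1] 27.98
290.0 [ 0.  -0.8 -0.3] 28.78
305.0 [ 0.2 -0.6 -0.5] 29.58
310
312.0 [-0.9 -1.4 -0. ] 30.19
318.0 [-0.1 -1.4 -0.3] 31.07
324.0 [-0.2 -0.8  0.3] 31.94
330.0 [ 0.7 -1.2  0.2] 32.82
334
334.7 [-0.5 -1.2  0.5] 33.65
336.8 [-0.3 -1.7 -0.8] 34.4
337.5
34.65 [ 535.44843473 -183.88754917  106.98456597]
```

View pics/scene5c.png

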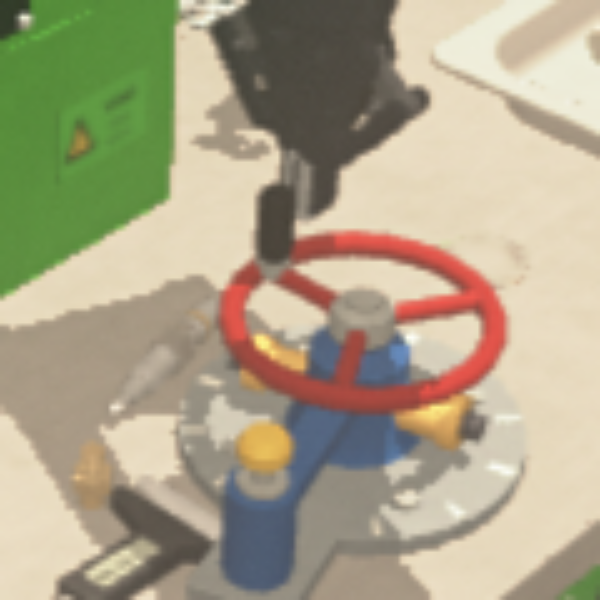

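The handle is at (277,215) in the crop, about a degree short. I'll do the last bit, back off, rise clear and compare the pictures.

```bash
python3 - <<'E'
from push import *
print(go(337.5,338.6,.55,8)); ctrl.pause(.2)
print(ctrl.current_ft_force(),ctrl.current_tcp_pos())
ctrl.move_linear(P(316),60)
ctrl.move_linear(P(316,180),120)
ctrl.move_pose([440,-330,220],[0,1,0,0])
print(ctrl.current_time())
for n,(x0,y0,x1,y1) in dict(scene=(350,180,430,240),top=(360,220,440,280)).items():
    p,d=ctrl.camera(n);np.savez(f"{n}6.npz",p=p)
    b=np.load(n+"0.npz")["p"]
    cv2.imwrite(f"pics/{n}6c.png",np.hstack([cv2.resize(i[y0:y1,x0:x1],None,fx=5,fy=5) for i in(b,p)])[:,:,::-1])
    # handle shift: dark centroid in window
    w=dict(scene=(366,184,384,203),top=(392,222,408,238))[n]
    for i in(b,p):
        g=cv2.cvtColor(i,cv2.COLOR_RGB2GRAY)[w[1]:w[3],w[0]:w[2]].astype(float)
        k=np.clip(100-g,0,None);yy,xx=np.mgrid[w[1]:w[3],w[0]:w[2]]
        print(n,(xx*k).sum()/k.sum(),(yy*k).sum()/k.sum())
    a,bb=[cv2.cvtColor(i,cv2.COLOR_RGB2GRAY) for i in(b,p)]
    print("phase",cv2.phaseCorrelate(np.float32(a[w[1]-4:w[3]+4,w[0]-4:w[2]+4]),np.float32(bb[w[1]-4:w[3]+4,w[0]-4:w[2]+4])))
E
```

```text
337.9 [ 0.  -2.  -0.3] 34.95
338.6
[ 0.34680851 -2.38808958  0.83653173] [ 535.87634977 -182.8739637   107.00275511]
37.625
scene 374.49559008819824 194.6913061738765
scene 374.4520958083832 194.73182207014543
phase ((0.5302014464936438, 0.44907924550417455), 0.9281604038180965)
top 397.8655274888559 231.1441307578009
top 397.89126853377263 231.13673805601317
phase ((0.09052743501253246, -0.25064774914348753), 0.8076302338805463)
```

View pics/scene6c.png

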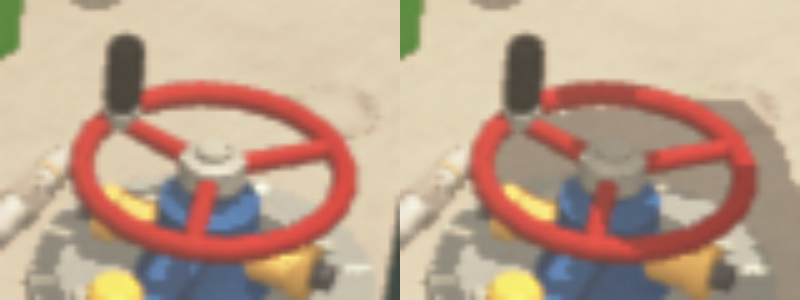

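View pics/top6c.png

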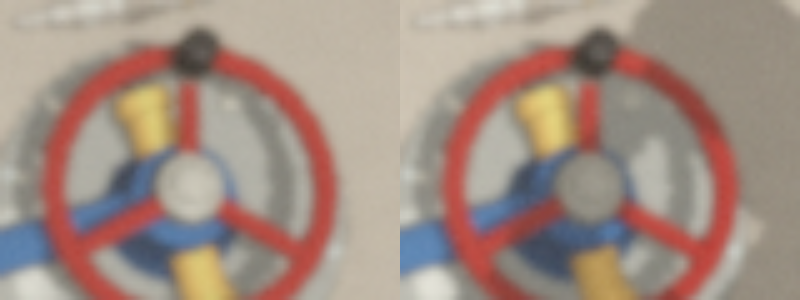

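Before and after match to better than 0.1 px in the handle centroids of both views: (374.5,194.7) in the scene view and (397.9,231.1) in the top view. The spokes look identical too, so the turn is complete. Now the pin.

```bash
python3 - <<'E'
from push import *
X,Y=439.,-41.
ctrl.move_pose([X,Y,190],[0,1,0,0])
ctrl.move_linear([X,Y,106],120)
p,d=ctrl.camera("scene");np.savez("scene7.npz",p=p)
cv2.imwrite("pics/scene7c.png",cv2.resize(p[170:290,320:440],None,fx=5,fy=5)[:,:,::-1])
print(ctrl.current_tcp_pos(),ctrl.current_ft_force(),ctrl.current_time())
E
```

```text
[439.44245234 -41.14731912 106.90426947] [-1.08253805  0.15020154 -0.28468505] 39.7417
```

View pics/scene7c.png

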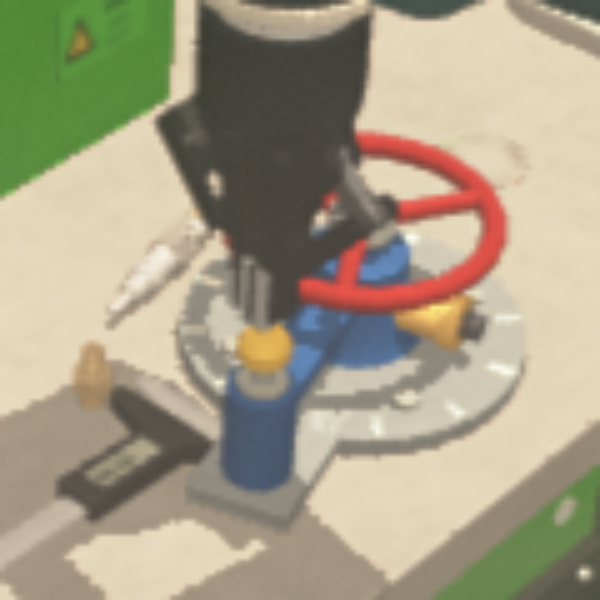

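The fingertips are directly above the pin head, at (265,325) over (265,345) in the crop. Pressing now.

```bash
python3 - <<'E'
from push import *
X,Y=439.,-41.
z=99
while z>81.5:
    ctrl.move_linear([X,Y,z],25); ctrl.pause(.04)
    f=np.mean([ctrl.current_ft_force() for _ in range(1)],0)
    print(round(z,1),ctrl.current_tcp_pos()[2].round(2),f.round(1))
    if f[2]>18: break
    z-=1 if z>87 else .5
print(ctrl.current_time())
E
```

```text
99 99.03 [-0.1 -0.  -0.3]
98 98.02 [-0.4  0.4  0.4]
97 96.96 [ 0.1 -0.2  0.4]
96 96.08 [0.1 0.1 1. ]
95 95.0 [-0.1 -0.2  2.9]
94 93.93 [0.6 0.2 2.2]
93 92.91 [0.7 0.2 1.5]
92 91.92 [ 0.7 -0.3  1.8]
91 90.93 [ 1.1 -0.   2.6]
90 89.91 [0.5 0.4 2.1]
89 88.92 [ 0.5 -0.8  1.6]
88 87.92 [0.7 0.7 1.3]
87 86.91 [1.  0.4 1.8]
86.5 86.49 [ 0.2 -0.2  2.3]
86.0 85.99 [-0.1  0.1  2.9]
85.5 85.45 [0.9 0.7 2.3]
85.0 84.97 [1.1 0.4 2.8]
84.5 84.72 [-0.3 -0.   5.1]
84.0 84.58 [-2.7 -0.2  9.6]
83.5 84.5 [-5.3  1.1 15.2]
83.0 84.41 [-7.5  1.2 19.3]
46.05
```

There is a hard stop at z≈84.7 with force rising to 19 N, so the pin is fully down. I'll move clear and check.

```bash
python3 - <<'E'
from push import *
ctrl.move_linear([439,-41,190],120)
ctrl.move_pose([440,-330,220],[0,1,0,0])
print(ctrl.current_time(),ctrl.current_ft_force())
for n,(x0,y0,x1,y1) in dict(scene=(330,180,430,290),top=(330,220,440,300)).items():
    p,d=ctrl.camera(n);np.savez(f"{n}8.npz",p=p)
    b=np.load(n+"0.npz")["p"]
    cv2.imwrite(f"pics/{n}8c.png",np.hstack([cv2.resize(i[y0:y1,x0:x1],None,fx=3.6,fy=3.6) for i in(b,p)])[:,:,::-1])
    w=dict(scene=(366,184,384,203),top=(392,222,408,238))[n]
    for i in(b,p):
        g=cv2.cvtColor(i,cv2.COLOR_RGB2GRAY)[w[1]:w[3],w[0]:w[2]].astype(float)
        k=np.clip(100-g,0,None);yy,xx=np.mgrid[w[1]:w[3],w[0]:w[2]]
        print(n,(xx*k).sum()/k.sum(),(yy*k).sum()/k.sum())
        h=cv2.cvtColor(i,cv2.COLOR_RGB2HSV);m=cv2.inRange(h,(20,130,100),(32,255,255));v=dict(scene=(360,228,386,256),top=(338,262,358,282))[n]
        ys,xs=np.nonzero(m[v[1]:v[3],v[0]:v[2]]);print(" pin",xs.mean()+v[0],ys.mean()+v[1],len(xs))
E
```

```text
48.2083 [ 0.10661262 -0.48758698 -0.61909195]
scene 374.49559008819824 194.6913061738765
 pin 372.66101694915255 238.0 59
scene 374.4611734253667 194.75409836065575
 pin 372.41379310344826 242.08620689655172 58
top 397.8655274888559 231.1441307578009
 pin 347.05405405405406 270.4594594594595 37
top 397.87271214642266 231.11480865224627
 pin 347.15384615384613 269.9230769230769 13
```

View pics/scene8c.png

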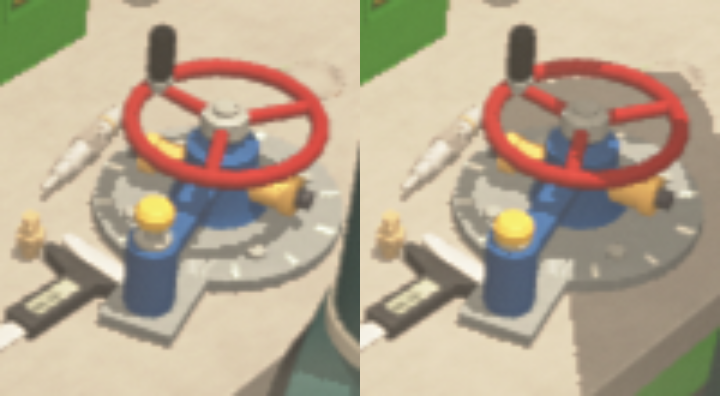

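View pics/top8c.png

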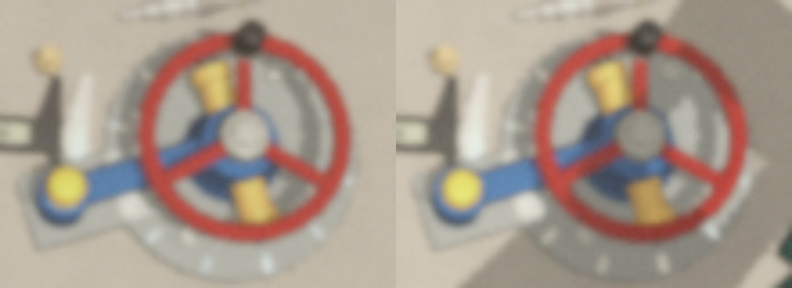

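The pin head has dropped onto its post: it moved from row 238.0 to 242.1 in the scene view. The handle is where it started, and the fitting, nozzle and caliper have not moved. Handing in.

```bash
python3 -c "
from workcell import ctrl
ctrl.finish_job(); print(ctrl.current_time())"
```

```text
the job is handed in; nothing more can be done
the job is handed in; nothing more can be done
```

The vent valve is open by one full turn, the lock pin is pressed down to its stop, and the job was handed in at about 48 s of the 64 s allowed.

- **Turn:** I pushed the handle with shut fingers, never gripping it, anticlockwise through 360° from the felt contact point. Afterwards the handle was within 0.1 px of its starting place in both camera views, and the spokes matched by eye.
- **Pin:** I pressed it only after checking the turn. It met a hard stop at about z = 84.7 mm, close to the expected 85 mm, with the force rising to about 19 N. The pictures show the head down on its post.
- **Surroundings:** The final pictures show the fitting, nozzle and caliper (the part in view) where they were. I did not check the tape roll, marker or oil bottle in the final pictures; the arm did not go near them. It ended clear, with no contact force.
- **Disagreements:** The two cameras differed by 3–8 mm on absolute positions. I trusted the top view and the felt contact, which agreed with each other. Force readings while going round stayed at about 1–2 N, near the noise and below the stated 3–5 N, but the pictures confirmed that the wheel followed.

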